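# Stow boxed tumblers in the two-leaf bench cabinet and lap its doors

### The job

Put away every boxed tumbler that lies loose on the bench: open the leaves of the blue bench cabinet out of the way and slide each box lengthwise into an empty bay of its own, right in so that nothing stands proud of the front. When all of them are in, shut the cabinet fully: the white rebated leaf first, then the blue flanged leaf last, so that its yellow flange laps over the black step. Leave the box that is already stowed in its bay and everything else on the bench where it is.

Things in the scene. Friction and masses are not known exactly. Their poses are not given: they have to be found in the camera images.
- cab: light blue two-leaf bench cabinet, fixed: 316 mm wide (y), 150 deep (x), 78 high. Origin: centre of its underside; x from its open front (towards the robot) to its back, z up. Front plane at x = -75 mm, inside of the back at x = +69. Four bays side by side, bay 1 to 4 at y = +114, +38, -38, -114 mm, each 70 mm wide, 72 high, 144 deep, with 6 mm walls between
- cab_front (a point): middle of the cabinet's front plane, at bench height; axes as the cabinet's. The bays have no floor panel: the bench top is their floor, so boxes slide straight in. The clear top (height 72 to 78 mm) begins 30 mm behind the front plane, so that a finger can follow a box a little way into the mouth
- C1_c (a point): near left boxed tumbler: kraft cardboard box 130 x 64 x 64 mm (x, y, z) with a pale blue band, about 0.28 kg (0.2 to 0.4), lying on the bench; this point lies at its centre, 32 mm above the bench, x along its length, z up. Some of the four are absent (None)
- C2_c (a point): far left boxed tumbler: kraft cardboard box 130 x 64 x 64 mm (x, y, z) with a pale blue band, about 0.28 kg (0.2 to 0.4), lying on the bench; this point lies at its centre, 32 mm above the bench, x along its length, z up. Some of the four are absent (None)
- C3_c (a point): near right boxed tumbler: kraft cardboard box 130 x 64 x 64 mm (x, y, z) with a pale blue band, about 0.28 kg (0.2 to 0.4), lying on the bench; this point lies at its centre, 32 mm above the bench, x along its length, z up. Some of the four are absent (None)
- C4_c (a point): far right boxed tumbler: kraft cardboard box 130 x 64 x 64 mm (x, y, z) with a pale blue band, about 0.28 kg (0.2 to 0.4), lying on the bench; this point lies at its centre, 32 mm above the bench, x along its length, z up. Some of the four are absent (None)
- P1_c (a point): boxed tumbler of the same kind and size already stowed in bay 1; this point lies at its centre. Only one of P1 to P4 is there (the others are None), and its bay is taken
- P2_c (a point): boxed tumbler of the same kind and size already stowed in bay 2; this point lies at its centre. Only one of P1 to P4 is there (the others are None), and its bay is taken
- P3_c (a point): boxed tumbler of the same kind and size already stowed in bay 3; this point lies at its centre. Only one of P1 to P4 is there (the others are None), and its bay is taken
- P4_c (a point): boxed tumbler of the same kind and size already stowed in bay 4; this point lies at its centre. Only one of P1 to P4 is there (the others are None), and its bay is taken
- rebated (a joint): right-hand leaf (hinged on the -y side), white, with a black step along its free edge: panel 142 mm wide, 14 thick, then a 15 mm tongue, 6 mm thick, along the inside. Value: opening in rad, 0 shut, 1.57 straight out towards the robot, stop at 2.4. Stays where left; light friction (0.05 N m). It stands 4 to 82 mm above the bench
- flanged (a joint): left-hand leaf (hinged on the +y side), light blue with a yellow flange along its free edge: panel 157 mm wide, 14 thick, then the flange, 14 mm wide, 6.5 thick, along the outside, which laps over the rebated leaf's tongue. Shut first, it bars the other leaf. Value, height and friction as for the rebated leaf
- rebated_hinge (a point): on the vertical hinge axis of the rebated leaf, at the cabinet's right-hand front corner (y = -158 mm in its frame), 43 mm above the bench. Axes turn with the leaf: +y along the leaf to its free edge, -x out of its outside face. The inside face holds the hinge axis and lies on the front plane when shut; the outside face is 14 mm from it
- rebated_handle (a point): middle of the grip of the rebated leaf's steel pull: an upright bar 8 mm thick, 26 to 66 mm above the bench, 30 mm off the outside face, 120 mm from the hinge; axes as rebated_hinge
- flanged_hinge (a point): on the vertical hinge axis of the flanged leaf, at the cabinet's left-hand front corner (y = +158 mm in its frame), 43 mm above the bench. Axes turn with the leaf: -y along the leaf to its free edge, -x out of its outside face. The inside face holds the hinge axis and lies on the front plane when shut; the outside face is 14 mm from it
- flanged_handle (a point): middle of the grip of the flanged leaf's steel pull: an upright bar 8 mm thick, 26 to 66 mm above the bench, 30 mm off the outside face, 120 mm from the hinge; axes as flanged_hinge
- mug1_c (a point): white mug 78 mm in diameter and 90 mm high with a handle, near left; this point lies at its centre. Not part of the job
- mug2_c (a point): blue mug of the same size, far right; this point lies at its centre. Not part of the job
- tumbler_c (a point): steel tumbler standing upright, 74 mm in diameter, 169 mm high, far left; this point lies 80 mm above the bench. Not part of the job
- dispenser_c (a point): black tape dispenser 150 x 62 x 98 mm with a green roll, near right; this point lies 30 mm above the bench. Not part of the job
- tape_c (a point): small roll of amber tape lying flat, 72 mm in diameter, 22 mm high, in front of the robot; this point lies at its centre. Not part of the job
- brush_grip (a point): brush 180 mm long lying on the bench, in front of the robot to the right; this point lies on its handle. Not part of the job
Not all that is in view belongs to the job. Leave any purple look-alike of the part that bears C2_c alone. What is shaped like the part that bears C4_c but red is not meant.

How it is judged:
By the outcome, as a careful person would: the job done as asked, in the order asked, and still so for the second after the job is handed in, with the robot touching nothing.
Of C1, C2, C3, C4 only 2 to 3 are there at a start; the rules pass over those that are not, and their reading is None.
Of P1, P2, P3, P4 only 1 to 1 are there at a start; the rules pass over those that are not, and their reading is None.
At some moment in a run one of C1, C2, C3, C4 may be knocked a few centimetres aside while the robot is not near it.
Once in a run the grip may slacken for a moment while it holds something.
It also fails if it takes over 210 s, if anything falls off the work surface, if the arm or the gripper's body presses on something with over 40 N, if the wrist force passes 120 N, or if a joint passes its speed limit or range.

### The arm

A 6-joint arm with a two-finger parallel gripper is mounted at the origin on the work surface. World frame = base frame: x ahead of the robot, y to its left, z up, the work surface at z = 0. Lengths are in m, angles in rad, forces in N, time in s.
With the tool pointing down it reaches from about 0.35 to 1 m from the base axis. Payload 7.1 kg.
Tool frame: the origin (TCP) lies midway between the tips of the shut fingers; the grasp point (between the pads) lies 19 mm behind it (robot.tcp_to_grasp is the distance from the TCP to the grasp point, in m); z points along the fingers, y is the line along which they close (so a half turn about z gives the same grasp; the last joint's range is limited). The gripper opens to 85 mm and grips with 20 to 120 N. Pads are 22 mm wide; open, the fingers measure 114 mm over their backs; the gripper's body (76 mm by 85 mm) begins 54 mm behind the grasp point. The pads swing forward as they close: fully open they stand 13 mm farther back than shut.
Start: joints at [1.094, 0.423, 1.63, -0, 1.089, -0.019], TCP at [0.276, 0.561, 0.231] pointing down, gripper open.
Joint ranges: [-3, 3], [-0.9, 2.11], [0.09, 2.58], [-1.31, 4.45], [0.11, 2.69], [-2.54, 2.54]. Speed limits (rad/s): [2.39, 2.39, 3.01, 3.14, 3.14, 3.14].

### API

Orientations are given as a rotation vector (axis times angle).
In Python, from workcell import robot gives the robot as it stands.
- The arm moves only by the tool carry_out, never from a script. Its argument "commands" is one flat list of numbers, 7 for each row, row after row: the shift along the tool's x, y, z each as a share of 40 mm, from -1 to 1, then the turn, a rotation vector about the tool's x, y, z each as a share of 0.12 rad, from -1 to 1, then the opening, from -1 (shut) to 1 (fully open), so that 0 is half open. A call has exactly 10 rows; each row shifts and turns the commanded pose from where the row before left it, along the tool's axes as they then stand; what a row does not reach is not made up. A row lasts 1/10 s, in which the tool goes at most 50 mm and 8.59 degrees, less where a joint would pass 70% of its speed; a pose out of reach is approached as far as the arm can. A call with a number of a shift or a turn outside -1 to 1 is refused whole. A call with a gripper value outside its range is refused whole. The fingers move at their own pace and stop on an object; "newtons" is the grip in N (left out, the last holds). Time passes only in rows, so rows that do not move let the fingers close, or fill a call up. It gives the time, the measured TCP pose, the force, the opening and the grip force at its end, in the units of the state.
- robot.sense(): the state, without advancing time (a new reading comes with each control period).
- robot.grab_frame(name): name is "scene" or "top" or "wrist"; returns the picture (384x512x3 uint8, red, green, blue); there is no depth.
- robot.calibration(name): a dict with "camera_matrix" (3x3 intrinsics, pixels), "origin" and "rotation" of the camera in the world. Camera axes: x right, y up, looking along -z (the intrinsics and any distortion apply to the point x, -y, -z); pixel columns grow to the right and rows downward; lengths in m; the calibration is good to about 2 mm. A picture is of the moment at which its call begins: read the wrist's pose just before it. calibration takes no time and is no camera call; for the wrist camera it gives the pose at the moment of the call.
- robot.hand_in(): hands the job in; it is judged then, once.
The state is a dict: "time": time; "q": joint angles; "joint_vel": joint speeds; "effort": joint torques, N m; "tool_pos": TCP position; "tcp_rot": TCP orientation; "wrist_force": force on the tool from outside, world axes, zero at the start; "torque": the same for the moment, N m; "finger_gap": opening from 0.0 (shut) to 1.0 (fully open); "grasp_force": force on a finger pad.
Only numpy, scipy, OpenCV 4.12 (cv2) and the standard library are available. Lean on these libraries where they do the work, as an engineer would, in place of code of your own. Each camera call takes 0.05 s, during which the arm holds its last target. There are 200 camera calls.

## Working session

There is one attempt and no reset: what is moved stays moved. The work goes in short steps, Python scripts to look and compute and a tool call to move; the robot and the scene stay as the last step left them, time stands still between calls to the robot, and variables do not carry over. Pictures are saved under pics/ and viewed, at most 14 in all, crops included, and the job is handed in when it is done.

Besides the shell and the picture viewer there is one more tool, called after "Call:" as name(argument=value, ...) on one line, values as JSON. carry_out: Moves the arm, as the interface text tells. Shift numbers are shares of 40 mm and turn numbers shares of 0.12 rad, none past 1 either way. Its arguments: {"type":"object","properties":{"commands":{"type":"array","items":{"type":"number","minimum":-1,"maximum":1}},"newtons":{"type":"number"}},"required":["commands"]}

```bash
ls; mkdir -p pics
python3 - <<'E'
from workcell import robot
import cv2
print(robot.sense())
for n in("scene","top"):
    im=robot.grab_frame(n); cv2.imwrite(f"pics/{n}0.png",im[:,:,::-1]); c=robot.calibration(n); print(n,c)
a=cv2.imread("pics/scene0.png")
E
```

```text
pics
{'time': 0.0, 'q': array([ 1.09399499e+00,  4.23844883e-01,  1.63071763e+00,  1.41804752e-05,
        1.08857749e+00, -1.90009713e-02]), 'joint_vel': array([-0.00048475, -0.00028994,  0.0002191 , -0.00053988,  0.00146181,
        0.00128563]), 'effort': array([-3.36322621e-03, -5.57360137e+01, -2.81748265e+01, -2.61882115e-04,
        7.31950349e-03, -1.14311752e-05]), 'tool_pos': array([0.27595379, 0.56016027, 0.2305323 ]), 'tcp_rot': array([-7.12768856e-01, -3.05926422e+00,  2.35113050e-03]), 'wrist_force': array([ 0.55908939, -0.04408013, -0.59737327]), 'torque': array([-0.0104134 ,  0.01846246, -0.04039948]), 'grasp_force': 0.0, 'finger_gap': 1.002549067240896}
scene {'camera_matrix': array([[386.9883014 ,   0.        , 253.80001102],
       [  0.        , 386.9883014 , 193.26043843],
       [  0.        ,   0.        ,   1.        ]]), 'origin': array([ 0.95893664, -0.49134071,  1.03937562]), 'rotation': array([0.56455248, 0.22499826, 0.68189898])}
top {'camera_matrix': array([[400.44603572,   0.        , 255.97157116],
       [  0.        , 400.44603572, 198.16286223],
       [  0.        ,   0.        ,   1.        ]]), 'origin': array([0.29221817, 0.0148962 , 1.26922989]), 'rotation': array([ 0.14457815, -0.1562065 , -1.53827019])}
```

View pics/scene0.png

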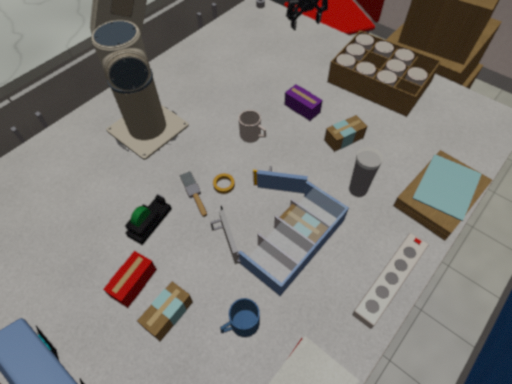

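View pics/top0.png

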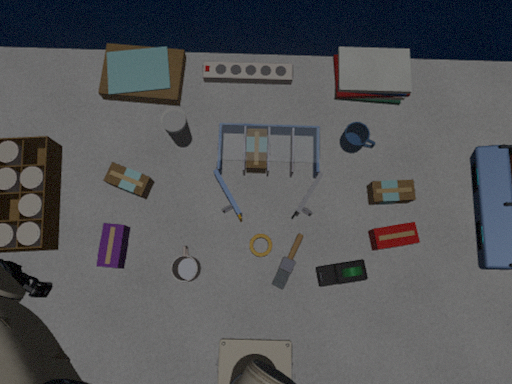

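Both views show two loose kraft boxes: far left (top px 128,180 / scene 345,132) and far right (top 391,191 / scene 165,310). The stowed box is in bay 2 (top 257,150), and both leaves are partly open. Look-alikes to leave alone are purple (top 113,246), red (top 394,236) and the tan carton stack (top 142,75). One close crop will check the choice, together with the measurements.

```bash
cat > h.py <<'E'
import numpy as np, cv2
from scipy.spatial.transform import Rotation as R
def ray(c,u,v):
    K=c["camera_matrix"]; M=R.from_rotvec(c["rotation"]).as_matrix() if np.size(c["rotation"])==3 else c["rotation"]
    d=np.array([(u-K[0,2])/K[0,0],-(v-K[1,2])/K[1,1],-1.]); return np.array(c["origin"]),M@d
def onz(c,u,v,z):
    o,d=ray(c,u,v); return o+d*(z-o[2])/d[2]
def pix(c,p):
    K=c["camera_matrix"]; q=R.from_rotvec(c["rotation"]).inv().apply(np.array(p)-c["origin"])
    return K[0,0]*q[0]/-q[2]+K[0,2], K[1,1]*(-q[1])/-q[2]+K[1,2]
E
python3 - <<'E'
from h import *
from workcell import robot
a=cv2.imread("pics/top0.png"); c=robot.calibration("top")
hsv=cv2.cvtColor(a,cv2.COLOR_BGR2HSV)
cv2.imwrite("pics/crop0.png",cv2.resize(a[110:235,90:430],None,fx=2.35,fy=2.35,interpolation=cv2.INTER_CUBIC))
# top faces of boxes: kraft + pale blue band
for name,(u0,v0,u1,v1) in dict(C2=(98,155,158,205),C4=(360,170,422,212)).items():
    s=hsv[v0:v1,u0:u1]
    print(name)
    m=((s[...,1]>60)).astype(np.uint8)
    cs=max(cv2.findContours(m,cv2.RETR_EXTERNAL,cv2.CHAIN_APPROX_NONE)[0],key=cv2.contourArea)
    r=cv2.minAreaRect(cs); bp=cv2.boxPoints(r)+[u0,v0]
    print(r[1],[onz(c,*p,.064).round(3).tolist() for p in bp], onz(c,r[0][0]+u0,r[0][1]+v0,.05).round(3))
m=cv2.inRange(hsv,(95,60,70),(125,255,255)); m[:, :205]=0;m[:,335:]=0;m[:110]=0;m[230:]=0
for k in cv2.findContours(m,cv2.RETR_EXTERNAL,cv2.CHAIN_APPROX_NONE)[0]:
    if cv2.contourArea(k)>40: print(cv2.contourArea(k),cv2.boundingRect(k))
for uv in [(218,125),(320,126),(218,172),(320,176),(240,218)]: print(uv,onz(c,*uv,.078).round(3))
E
```

```text
C2
(46.980918884277344, 20.983572006225586) [[0.568, 0.482, 0.064], [0.631, 0.464, 0.064], [0.579, 0.324, 0.064], [0.517, 0.344, 0.064]] [0.577 0.408 0.05 ]
C4
(22.422069549560547, 47.52199935913086) [[0.59, -0.333, 0.064], [0.6, -0.481, 0.064], [0.53, -0.48, 0.064], [0.519, -0.334, 0.064]] [ 0.563 -0.412  0.05 ]
208.0 (214, 159, 27, 55)
111.0 (270, 125, 49, 47)
41.5 (218, 123, 8, 31)
(218, 125) [0.755 0.134 0.078]
(320, 126) [ 0.761 -0.186  0.078]
(218, 172) [0.603 0.128 0.078]
(320, 176) [ 0.599 -0.185  0.078]
(240, 218) [0.462 0.055 0.078]
```

View pics/crop0.png

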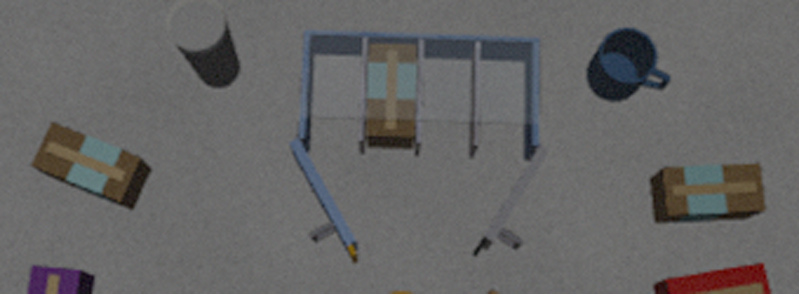

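The crop confirms the choice: C2's top face spans crop (38,123)-(151,207) and C4's (652,165)-(765,220), both kraft with a pale blue band. The leaves stand about 1.1 rad open. Next I fix the cabinet frame, the leaf tips and the obstacles near their sweep.

Run:
```python
from h import *
from workcell import robot
c=robot.calibration("top")
f=lambda u,v,z: onz(c,u/2.35+90,v/2.35+110,z).round(3)
bl,br=f(306,33,.078),f(540,40,.078)
print("back",bl,br,np.linalg.norm(bl-br),"yaw",np.arctan2(*(np.array([-1,1])*(bl-br)[:2])[[0,1]]))
print("front l,r",f(302,150,.078),f(537,158,.078))
print("div fronts",[f(u,v,.078) for u,v in[(363,140),(419,142),(474,145)]])
print("flange tip",f(354,250,.082),"reb tip",f(480,245,.082),"hinges",f(297,142,.082),f(541,150,.082))
for n,u,v,z in[("tape",261,245,.022),("brushend",300,236,.015),("mug1",186,268,.09),("mug1base",186,280,.0),("mug1handle",187,250,.05),("tumbler",176,118,.169)]: print(n,onz(c,u,v,z).round(3))
sc=robot.calibration("scene")
# cross-check with scene: cabinet back corners seen at approx (347,208) right... 
for p in [bl,br,f(354,250,.082),f(480,245,.082)]: print(np.round(pix(sc,p)))
```

```text
back [0.758 0.128 0.078] [ 0.758 -0.185  0.078] 0.313 yaw -0.0
front l,r [0.597 0.126 0.078] [ 0.595 -0.181  0.078]
div fronts [array([0.613, 0.047, 0.078]), array([ 0.612, -0.026,  0.078]), array([ 0.61 , -0.098,  0.078])]
flange tip [0.467 0.054 0.082] reb tip [ 0.478 -0.107  0.082] hinges [0.606 0.132 0.082] [ 0.605 -0.185  0.082]
tape [ 0.388 -0.011  0.022]
brushend [ 0.42  -0.132  0.015]
mug1 [0.31  0.206 0.09 ]
mug1base [0.275 0.219 0.   ]
mug1handle [0.364 0.213 0.05 ]
tumbler [0.737 0.248 0.169]
[345. 207.]
[278. 285.]
[252. 171.]
[219. 206.]
```

Call:
carry_out(commands=[0, 0, -0.5, 0, 0, -0.95, -1, 0, 0, -0.5, 0, 0, -0.95, -1, 0, 0, -0.5, 0, 0, -0.95, -1, 0, 0, 0, 0, 0, -0.95, -1, 0, 0, 0, 0, 0, 0, -1, 0, 0, 0, 0, 0, 0, -1, 0, 0, 0, 0, 0, 0, -1, 0, 0, 0, 0, 0, 0, -1, 0, 0, 0, 0, 0, 0, -1, 0, 0, 0, 0, 0, 0, -1])

```text
time: 1.1
tool_pos: [0.2762, 0.5606, 0.2911]
tcp_rot: [-0.004, -3.141, 0.0]
wrist_force: [-0.5, -0.0, -0.0]
finger_gap: 0.003
grasp_force: 0.0
```

The cabinet is squared with the world, centre about (0.683, -0.027), front at x≈0.608. Projected into the scene camera, its back corners land at (345,207) and (278,285), matching that picture. The leaf sweeps clear the brush and the mug. Next I move to between the leaves and push each one open from the inside.

Call:
carry_out(commands=[-0.5, -1, 0, 0, 0, 0, -1, -0.5, -1, 0, 0, 0, 0, -1, -0.5, -1, 0, 0, 0, 0, -1, -0.5, -1, 0, 0, 0, 0, -1, -0.5, -1, 0, 0, 0, 0, -1, -0.5, -1, 0, 0, 0, 0, -1, -0.5, -1, 0, 0, 0, 0, -1, -0.5, -1, 0, 0, 0, 0, -1, -0.5, -1, 0, 0, 0, 0, -1, -0.5, -1, 0, 0, 0, 0, -1])

```text
time: 2.1
tool_pos: [0.4761, 0.1586, 0.2916]
tcp_rot: [0.003, 3.141, 0.0]
wrist_force: [0.1, 0.4, -0.5]
finger_gap: 0.001
grasp_force: 0.0
```

Call:
carry_out(commands=[-0.32, -0.94, 0, 0, 0, 0, -1, -0.32, -0.94, 0, 0, 0, 0, -1, -0.32, -0.94, 0, 0, 0, 0, -1, -0.32, -0.94, 0, 0, 0, 0, -1, -0.32, -0.94, 0, 0, 0, 0, -1, 0, 0, 0, 0, 0, 0, -1, 0, 0, 0, 0, 0, 0, -1, 0, 0, 0, 0, 0, 0, -1, 0, 0, 0, 0, 0, 0, -1, 0, 0, 0, 0, 0, 0, -1])

```text
time: 3.1
tool_pos: [0.5389, -0.0268, 0.2914]
tcp_rot: [0.0, 3.142, 0.0]
wrist_force: [-0.4, 0.5, -0.3]
finger_gap: -0.002
grasp_force: 0.0
```

Run:
```python
from h import *
from workcell import robot
print(robot.sense()["tool_pos"]); c=robot.calibration("wrist"); print(c)
cv2.imwrite("pics/w1.png",cv2.resize(robot.grab_frame("wrist")[:,:,::-1],None,fx=1.5,fy=1.5))
```

```text
[ 0.538931   -0.02681231  0.29140799]
{'camera_matrix': array([[295.80105107,   0.        , 256.2011974 ],
       [  0.        , 295.80105107, 196.29623467],
       [  0.        ,   0.        ,   1.        ]]), 'origin': array([ 0.45642149, -0.0271156 ,  0.43443705]), 'rotation': array([-0.25547159, -0.25655409,  1.55466708])}
```

View pics/w1.png

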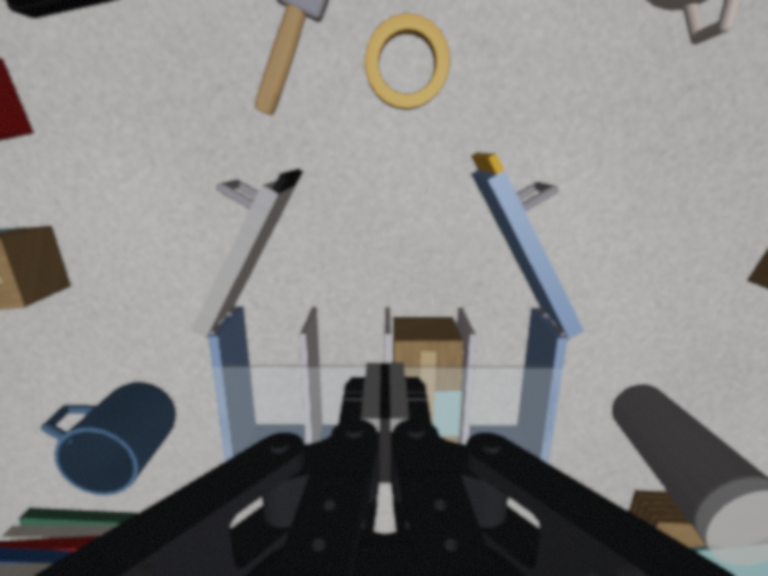

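The wrist view shows both leaves, the bay fronts (top edges near row 333) and the box in bay 2. I check the bay positions from these edges and carry on.

Run:
```python
from h import *
from workcell import robot
c=robot.calibration("wrist")
for u,v,z in[(210,335,.078),(566,335,.078),(304,335,.078),(389,335,.078),(471,334,.078),(217,367,.078),(557,367,.078),(475,175,.082),(577,332,.082),(198,332,.082),(267,187,.082)]: print((u,v),onz(c,u/1.5,v/1.5,z).round(4))
```

```text
(210, 335) [ 0.6144 -0.1796  0.078 ]
(566, 335) [0.6148 0.132  0.078 ]
(304, 335) [ 0.6145 -0.0973  0.078 ]
(389, 335) [ 0.6146 -0.023   0.078 ]
(471, 334) [0.6137 0.0488 0.078 ]
(217, 367) [ 0.6457 -0.1773  0.078 ]
(557, 367) [0.6461 0.128  0.078 ]
(475, 175) [0.4789 0.0428 0.082 ]
(577, 332) [0.6102 0.1393 0.082 ]
(198, 332) [ 0.6098 -0.1879  0.082 ]
(267, 187) [ 0.4877 -0.1179  0.082 ]
```

Call:
carry_out(commands=[0.2, 0, 1, 0, 0, 0, -1, 0.2, 0, 1, 0, 0, 0, -1, 0.2, 0, 1, 0, 0, 0, -1, 0.2, 0, 1, 0, 0, 0, -1, 0.2, 0, 1, 0, 0, 0, -1, 0, 0, 1, 0, 0, 0, -1, 0, 0, 0.3, 0, 0, 0, -1, 0, 0, 0, 0, 0, 0, -1, 0, 0.5, 0, 0, 0, 0, -1, 0, 0.5, 0, 0, 0, 0, -1])

```text
time: 4.15
tool_pos: [0.5011, 0.0125, 0.0413]
tcp_rot: [0.005, 3.138, 0.0]
wrist_force: [0.3, -0.0, -0.4]
finger_gap: 0.007
grasp_force: 0.0
```

Call:
carry_out(commands=[0, 0.5, 0, 0, 0, 0, -1, 0, 0.5, 0, 0, 0, 0, -1, 0, 0.5, 0, 0, 0, 0, -1, 0, 0.5, 0, 0, 0, 0, -1, 0, 0.5, 0, 0, 0, 0, -1, 0, 0.5, 0, 0, 0, 0, -1, 0, 0.5, 0, 0, 0, 0, -1, -0.2, 0.5, 0, 0, 0, 0, -1, -0.3, 0.4, 0, 0, 0, 0, -1, 0, 0, 0, 0, 0, 0, -1])

```text
time: 5.15
tool_pos: [0.5231, 0.1909, 0.0423]
tcp_rot: [-0.0, 3.135, 0.004]
wrist_force: [0.7, -0.1, -0.9]
finger_gap: -0.001
grasp_force: 0.0
```

Call:
carry_out(commands=[0.55, -1, 0, 0, 0, 0, -1, 0, -1, 0, 0, 0, 0, -1, 0, -1, 0, 0, 0, 0, -1, 0, -1, 0, 0, 0, 0, -1, 0, -1, 0, 0, 0, 0, -1, 0, -0.6, 0, 0, 0, 0, -1, 0, -0.5, 0, 0, 0, 0, -1, 0, -0.5, 0, 0, 0, 0, -1, 0, -0.5, 0, 0, 0, 0, -1, 0, -0.5, 0, 0, 0, 0, -1])

```text
time: 6.15
tool_pos: [0.4971, -0.1171, 0.041]
tcp_rot: [0.004, 3.14, -0.001]
wrist_force: [-1.0, 1.4, 1.4]
finger_gap: 0.003
grasp_force: 0.7
```

Call:
carry_out(commands=[0, -0.5, 0, 0, 0, 0, -1, 0, -0.5, 0, 0, 0, 0, -1, 0, -0.5, 0, 0, 0, 0, -1, 0, -0.5, 0, 0, 0, 0, -1, -0.2, -0.5, 0, 0, 0, 0, -1, -0.4, -0.3, 0, 0, 0, 0, -1, 0, 0, 0, 0, 0, 0, -1, 0, 0.5, 0, 0, 0, 0, -1, 0, 0, -1, 0, 0, 0, -1, 0, 0, -1, 0, 0, 0, -1])

```text
time: 7.15
tool_pos: [0.5187, -0.2063, 0.1197]
tcp_rot: [-0.001, -3.138, -0.002]
wrist_force: [0.7, -0.3, 1.0]
finger_gap: 0.002
grasp_force: 0.0
```

Call:
carry_out(commands=[0, 0, -1, 0, 0, -1, 1, 0, 0, -1, 0, 0, -1, 1, 0, 0, -1, 0, 0, -1, 1, 0, 0, -1, 0, 0, -1, 1, 0, 0, -1, 0, 0, -1, 1, 0, 0, 0, 0, 0, -1, 1, 0, 0, 0, 0, 0, -1, 1, 0, 0, 0, 0, 0, -1, 1, 0, 0, 0, 0, 0, -1, 1, 0, 0, 0, 0, 0, -1, 1])

```text
time: 8.15
tool_pos: [0.5414, -0.0767, 0.2999]
tcp_rot: [1.436, -2.658, 0.233]
wrist_force: [0.1, -0.1, -0.6]
finger_gap: 1.002
grasp_force: 0.0
```

Run:
```python
from h import *
from workcell import robot
s=robot.sense();print(s["tool_pos"],s["tcp_rot"],s["q"]); 
cv2.imwrite("pics/t2.png",robot.grab_frame("top")[:,:,::-1])
```

```text
[ 0.54140909 -0.07671313  0.2999406 ] [ 1.435763   -2.65795455  0.23302326] [-0.05868192  0.24191329  1.73701027 -0.20489574  1.18442854 -2.54050544]
```

View pics/t2.png

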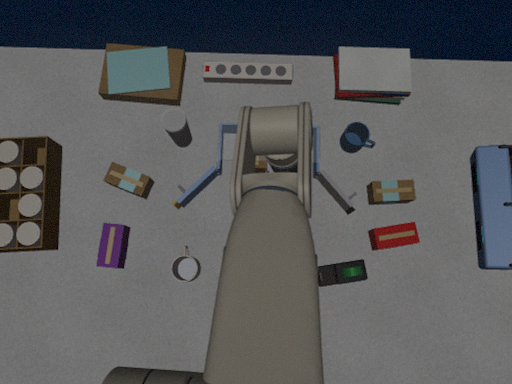

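Both leaves now stand wide open (tips at 178,205 and 350,210). My turn ran the last joint into its stop and tilted the tool, so I work out the turn back to level and aligned for C4 (finger line near 4°).

```bash
cat >> h.py <<'E'
def tgt(deg):  # tool down, tool y at deg
    a=np.radians(deg); y=np.array([np.cos(a),np.sin(a),0]); z=np.array([0,0,-1.]); return R.from_matrix(np.array([np.cross(y,z),y,z]).T)
def go(s,pos=None,deg=None):
    r=R.from_rotvec(s["tcp_rot"])
    if deg is not None:
        t=tgt(deg); print("turn units",((r.inv()*t).as_rotvec()/.12).round(2)); r=t
    if pos is not None: print("then shift units",(r.inv().apply(np.array(pos)-s["tool_pos"])/.04).round(2))
E
python3 - <<'E'
from h import *
from workcell import robot
s=robot.sense(); print((R.from_rotvec(s["tcp_rot"])).as_matrix().round(3)); go(s,(.56,-.40,.25),4); go(s,None,90)
E
```

```text
[[-0.541 -0.841 -0.027]
 [-0.823  0.536 -0.187]
 [ 0.172 -0.079 -0.982]]
turn units [-2.07  0.23 20.73]
then shift units [-8.18 -0.08  1.21]
turn units [-1.32 -0.99  8.28]
```

Call:
carry_out(commands=[0, 0, 0, -0.1, 0.01, 1, 1, 0, 0, 0, -0.1, 0.01, 1, 1, 0, 0, 0, -0.1, 0.01, 1, 1, 0, 0, 0, -0.1, 0.01, 1, 1, 0, 0, 0, -0.1, 0.01, 1, 1, 0, 0, 0, -0.1, 0.01, 1, 1, 0, 0, 0, -0.1, 0.01, 1, 1, 0, 0, 0, -0.1, 0.01, 1, 1, 0, 0, 0, -0.1, 0.01, 1, 1, 0, 0, 0, -0.1, 0.01, 1, 1])

```text
time: 9.2
tool_pos: [0.5411, -0.0778, 0.2997]
tcp_rot: [-0.346, -3.049, 0.144]
wrist_force: [1.3, -1.0, -0.5]
finger_gap: 1.002
grasp_force: 0.0
```

Call:
carry_out(commands=[0, 0, 0, -0.1, 0.01, 1, 1, 0, 0, 0, -0.1, 0.01, 1, 1, 0, 0, 0, -0.1, 0.01, 1, 1, 0, 0, 0, -0.1, 0.01, 1, 1, 0, 0, 0, -0.1, 0.01, 1, 1, 0, 0, 0, -0.1, 0.01, 1, 1, 0, 0, 0, -0.1, 0.01, 1, 1, 0, 0, 0, -0.1, 0.01, 1, 1, 0, 0, 0, -0.1, 0.01, 1, 1, 0, 0, 0, -0.1, 0.01, 1, 1])

```text
time: 10.2
tool_pos: [0.5411, -0.0778, 0.2997]
tcp_rot: [-2.055, -2.373, 0.005]
wrist_force: [0.2, -0.2, -0.1]
finger_gap: 1.005
grasp_force: 0.0
```

Call:
carry_out(commands=[0, 0, 0, -0.07, 0.01, 0.73, 1, -0.91, 0, 0, 0, 0, 0, 1, -0.91, 0, 0.1, 0, 0, 0, 1, -0.91, 0, 0.1, 0, 0, 0, 1, -0.91, 0, 0.2, 0, 0, 0, 1, -0.91, 0, 0.2, 0, 0, 0, 1, -0.91, 0, 0.2, 0, 0, 0, 1, -0.91, 0, 0.2, 0, 0, 0, 1, -0.91, 0, 0.2, 0, 0, 0, 1, -0.91, 0, 0, 0, 0, 0, 1])

```text
time: 11.2
tool_pos: [0.561, -0.4052, 0.2503]
tcp_rot: [-2.152, -2.288, -0.005]
wrist_force: [-0.1, 0.6, -0.6]
finger_gap: 0.999
grasp_force: 0.0
```

Run:
```python
from h import *
from workcell import robot
s=robot.sense();print(s["tool_pos"],s["tcp_rot"],s["q"]); go(s,(.56,-.4,.25),4);c=robot.calibration("wrist"); print(c["origin"])
cv2.imwrite("pics/w3.png",robot.grab_frame("wrist")[:,:,::-1])
```

```text
[ 0.56098365 -0.40521033  0.25027713] [-2.15246867 -2.28776293 -0.00521233] [-0.64420154  0.50376307  1.45283382  0.00360929  1.18504204 -0.70648098]
turn units [ 0.02 -0.02 -0.07]
then shift units [ 0.13 -0.02  0.01]
[ 0.5559114  -0.32331923  0.39351597]
```

View pics/w3.png

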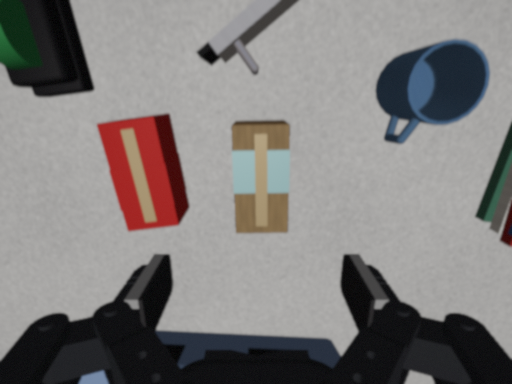

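C4's top face has corners near (233,124), (290,123), (289,231) and (235,233), with the red look-alike beside it. I measure it with a mask and work out the grasp.

```bash
cat >> h.py <<'E'
def top_face(c,corners):
    P=np.array([onz(c,*p,.064) for p in corners]); ctr=P.mean(0)
    e=(P[0]+P[1]-P[2]-P[3])/2; w=(P[1]+P[2]-P[0]-P[3])/2
    print("centre",ctr.round(4),"len",np.linalg.norm(e).round(3),"wid",np.linalg.norm(w).round(3),"long axis deg",np.degrees(np.arctan2(e[1],e[0])).round(1),"perp to wid",np.degrees(np.arctan2(w[1],w[0])).round(1)+90); return ctr
E
python3 - <<'E'
from h import *
from workcell import robot
c=robot.calibration("wrist"); s=robot.sense()
p=top_face(c,[(233,124),(290,123),(289,231),(235,233)])
go(s,(p[0],p[1],.018),4)
E
```

```text
centre [ 0.5689 -0.4213  0.064 ] len 0.13 wid 0.064 long axis deg 93.9 perp to wid 95.0
turn units [ 0.03  0.01 -0.09]
then shift units [-0.28  0.17  5.82]
```

Call:
carry_out(commands=[-0.28, 0.17, 0.8, 0, 0, -0.09, 1, 0, 0, 0.8, 0, 0, 0, 1, 0, 0, 0.8, 0, 0, 0, 1, 0, 0, 0.8, 0, 0, 0, 1, 0, 0, 0.8, 0, 0, 0, 1, 0, 0, 0.8, 0, 0, 0, 1, 0, 0, 0.8, 0, 0, 0, 1, 0, 0, 0.2, 0, 0, 0, 1, 0, 0, 0, 0, 0, 0, 1, 0, 0, 0, 0, 0, 0, 1])

```text
time: 12.25
tool_pos: [0.5717, -0.416, 0.0211]
tcp_rot: [2.137, 2.297, 0.006]
wrist_force: [0.2, 0.4, -0.5]
finger_gap: 1.001
grasp_force: 0.0
```

Call:
carry_out(commands=[0, 0, 0, 0, 0, 0, -1, 0, 0, 0, 0, 0, 0, -1, 0, 0, 0, 0, 0, 0, -1, 0, 0, 0, 0, 0, 0, -1, 0, 0, 0, 0, 0, 0, -1, 0, 0, 0, 0, 0, 0, -1, 0, 0, 0, 0, 0, 0, -1, 0, 0, 0, 0, 0, 0, -1, 0, 0, -0.5, 0, 0, 0, -1, 0, 0, -0.5, 0, 0, 0, -1], newtons=50)

```text
time: 13.25
tool_pos: [0.5705, -0.4153, 0.0604]
tcp_rot: [2.139, 2.299, 0.005]
wrist_force: [0.6, 0.5, -2.5]
finger_gap: 0.744
grasp_force: 56.0
```

Gripped C4 (gap about 63 mm). I lift it, turn it to lie along the bays, and carry it in front of bay 3.

Call:
carry_out(commands=[0, 0, -0.85, 0, 0, 0, -1, 0, 0, -0.85, 0, 0, 0, -1, 0, 0, -0.85, 0, 0, -1, -1, 0, 0, 0, 0, 0, -1, -1, 0, 0, 0, 0, 0, -1, -1, 0, 0, 0, 0, 0, -1, -1, 0, 0, 0, 0, 0, -1, -1, 0, 0, 0, 0, 0, -1, -1, 0, 0, 0, 0, 0, -1, -1, 0, 0, 0, 0, 0, -1, -1])

```text
time: 14.25
tool_pos: [0.5706, -0.4158, 0.1633]
tcp_rot: [0.828, 3.025, 0.002]
wrist_force: [-0.1, -0.2, -3.0]
finger_gap: 0.742
grasp_force: 59.5
```

Run:
```python
from h import *
from workcell import robot
s=robot.sense();print(s["tool_pos"],s["grasp_force"]); go(s,(.50,-.062,.16),90.5)
```

```text
[ 0.57063999 -0.41581068  0.16328989] 59.4677460193634
turn units [ 0.01  0.04 -4.52]
then shift units [1.69 8.86 0.08]
```

Call:
carry_out(commands=[0, 0, 0, 0, 0.01, -0.9, -1, 0, 0, 0, 0, 0.01, -0.9, -1, 0, 0, 0, 0, 0.01, -0.9, -1, 0, 0, 0, 0, 0.01, -0.9, -1, 0, 0, 0, 0, 0, -0.85, -1, 0.5, 0.7, 0, 0, 0, 0, -1, 0.5, 0.7, 0, 0, 0, 0, -1, 0.5, 0.7, 0, 0, 0, 0, -1, 0.2, 0.9, 0, 0, 0, 0, -1, 0, 0.9, 0, 0, 0, 0, -1])

```text
time: 15.25
tool_pos: [0.502, -0.2584, 0.1634]
tcp_rot: [0.01, 3.141, 0.003]
wrist_force: [1.2, 0.3, -2.8]
finger_gap: 0.744
grasp_force: 59.3
```

Call:
carry_out(commands=[0, 0.9, 0, 0, 0, 0, -1, 0, 0.9, 0, 0, 0, 0, -1, 0, 0.9, 0, 0, 0, 0, -1, 0, 0.9, 0, 0, 0, 0, -1, 0, 0.9, 0, 0, 0, 0, -1, 0, 0.46, 0, 0, 0, 0, -1, 0, 0, 0, 0, 0, 0, -1, 0, 0, 0.8, 0, 0, 0, -1, 0, 0, 0.8, 0, 0, 0, -1, 0, 0, 0.6, 0, 0, 0, -1])

```text
time: 16.25
tool_pos: [0.5045, -0.0615, 0.074]
tcp_rot: [0.008, 3.141, 0.003]
wrist_force: [0.1, 0.1, -2.7]
finger_gap: 0.74
grasp_force: 59.5
```

Run:
```python
from h import *
from workcell import robot
s=robot.sense();print(s["tool_pos"],s["grasp_force"]); go(s,(.50,-.062,.023),90)
cv2.imwrite("pics/w4.png",robot.grab_frame("wrist")[:,:,::-1])
c=robot.calibration("wrist")
for y in (-.138,-.1,-.062,-.024): print(y,np.round(pix(c,(.613,y,.078))))
```

```text
[ 0.50448766 -0.06145181  0.07404894] 59.527612924575806
turn units [ 0.02  0.01 -0.04]
then shift units [ 0.11 -0.01  1.28]
-0.138 [138. 414.]
-0.1 [197. 413.]
-0.062 [256. 413.]
-0.024 [315. 413.]
```

View pics/w4.png

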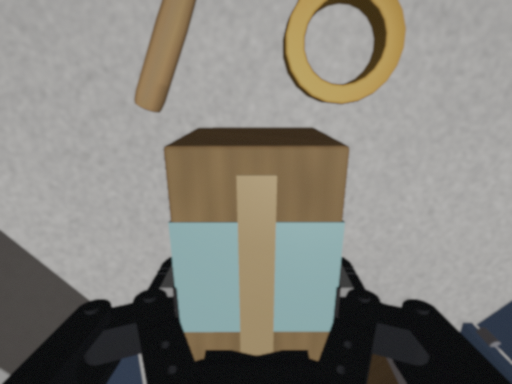

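The box is held square (sides at columns 166-348), centred and level. I lower it and start the insertion.

Call:
carry_out(commands=[0, 0, 0.5, 0, 0, 0, -1, 0, 0, 0.5, 0, 0, 0, -1, 0, 0, 0.28, 0, 0, 0, -1, 0, 0, 0, 0, 0, 0, -1, -0.3, 0, 0, 0, 0, 0, -1, -0.3, 0, 0, 0, 0, 0, -1, -0.3, 0, 0, 0, 0, 0, -1, -0.2, 0, 0, 0, 0, 0, -1, -0.1, 0, 0, 0, 0, 0, -1, -0.1, 0, 0, 0, 0, 0, -1])

```text
time: 17.3
tool_pos: [0.5563, -0.0607, 0.0229]
tcp_rot: [-0.008, -3.141, -0.004]
wrist_force: [-0.1, -0.4, -3.2]
finger_gap: 0.743
grasp_force: 59.4
```

Call:
carry_out(commands=[-0.2, 0, 0, 0, 0, 0, -1, -0.2, 0, 0, 0, 0, 0, -1, -0.2, 0, 0, 0, 0, 0, -1, -0.1, 0, 0, 0, 0, 0, -1, 0, 0, 0, 0, 0, 0, -1, 0, 0, 0, 0, 0, 0, -1, 0, 0, 0, 0, 0, 0, -1, 0, 0, 0, 0, 0, 0, 1, 0, 0, 0, 0, 0, 0, 1, 0, 0, 0, 0, 0, 0, 1])

```text
time: 18.3
tool_pos: [0.5843, -0.061, 0.0232]
tcp_rot: [-0.008, -3.142, -0.004]
wrist_force: [0.9, -0.2, 0.2]
finger_gap: 0.996
grasp_force: 0.0
```

Run:
```python
from h import *
from workcell import robot
s=robot.sense();print(s["tool_pos"],s["wrist_force"],s["finger_gap"])
cv2.imwrite("pics/s5.png",cv2.resize(robot.grab_frame("scene")[130:330,180:400,::-1],None,fx=2.7,fy=2.7))
```

```text
[ 0.58430598 -0.06104363  0.02315447] [ 0.92227188 -0.2076968   0.23296311] 0.9960472201934262
```

View pics/s5.png

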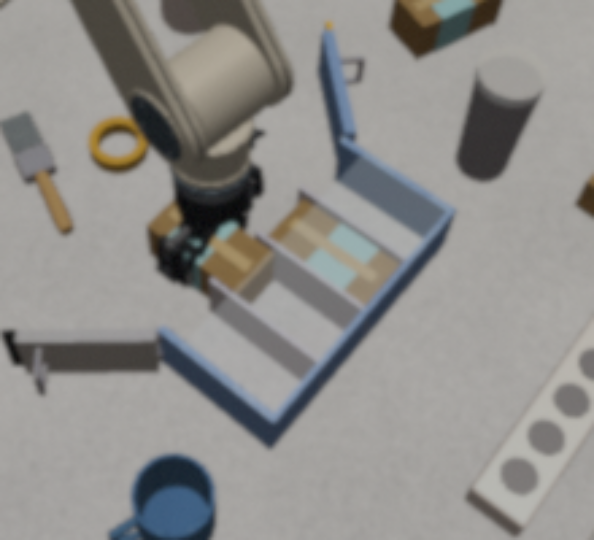

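The scene crop shows C4 about a third into bay 3, between its walls. I lift off, go behind it and push it home with shut fingers.

Call:
carry_out(commands=[0, 0, -1, 0, 0, 0, 1, 0, 0, -1, 0, 0, 0, 1, 0, 0, -0.6, 0, 0, 0, 1, 0.9, 0, 0, 0, 0, 0, -1, 0.9, 0, 0, 0, 0, 0, -1, 0.6, 0, 0, 0, 0, 0, -1, 0, 0, 0, 0, 0, 0, -1, 0, 0, 0.8, 0, 0, 0, -1, 0, 0, 0.8, 0, 0, 0, -1, 0, 0, 0.7, 0, 0, 0, -1])

```text
time: 19.35
tool_pos: [0.4893, -0.0607, 0.0341]
tcp_rot: [0.008, 3.14, 0.003]
wrist_force: [0.0, 0.0, 0.3]
finger_gap: 0.005
grasp_force: 0.0
```

Call:
carry_out(commands=[-0.4, 0, 0, 0, 0, 0, -1, -0.4, 0, 0, 0, 0, 0, -1, -0.4, 0, 0, 0, 0, 0, -1, -0.4, 0, 0, 0, 0, 0, -1, -0.4, 0, 0, 0, 0, 0, -1, -0.4, 0, 0, 0, 0, 0, -1, 0, 0, 0, 0, 0, 0, -1, 0, 0, 0, 0, 0, 0, -1, 0, 0, 0, 0, 0, 0, -1, 0, 0, 0, 0, 0, 0, -1])

```text
time: 20.35
tool_pos: [0.5834, -0.061, 0.0348]
tcp_rot: [-0.008, -3.14, -0.004]
wrist_force: [0.2, -0.5, -0.4]
finger_gap: -0.002
grasp_force: 0.0
```

Call:
carry_out(commands=[-0.3, 0, 0, 0, 0, 0, -1, -0.2, 0, 0, 0, 0, 0, -1, -0.1, 0, 0, 0, 0, 0, -1, -0.05, 0, 0, 0, 0, 0, -1, 0, 0, 0, 0, 0, 0, -1, 0, 0, 0, 0, 0, 0, -1, 0, 0, 0, 0, 0, 0, -1, 0, 0, 0, 0, 0, 0, -1, 0, 0, 0, 0, 0, 0, -1, 0, 0, 0, 0, 0, 0, -1])

```text
time: 21.35
tool_pos: [0.6101, -0.0612, 0.0349]
tcp_rot: [-0.008, -3.141, -0.004]
wrist_force: [0.0, 0.1, -0.1]
finger_gap: -0.002
grasp_force: 0.0
```

Call:
carry_out(commands=[0.8, 0, 0, 0, 0, 0, -1, 0.8, 0, 0, 0, 0, 0, -1, 0.5, 0.2, -0.9, 0, 0, 0, -1, 0, 0.8, -1, 0, 0, 0, -1, 0, 1, -1, 0, 0, 0, -1, 0, 1, -1, 0, 0, 0, -1, 0, 1, -1, 0, 0, 0, -1, 0, 1, -0.6, 0, 0, 0, -1, 0, 1, 0, 0, 0, 0, 1, 0, 1, 0, 0, 0, 0, 1])

```text
time: 22.35
tool_pos: [0.5279, 0.2058, 0.2422]
tcp_rot: [0.008, 3.139, 0.005]
wrist_force: [1.1, 0.4, -0.5]
finger_gap: 0.334
grasp_force: 0.0
```

Run:
```python
from h import *
from workcell import robot
s=robot.sense();print(s["tool_pos"],s["q"]); go(s,(.59,.38,.26),160)
f=robot.grab_frame("top")[:,:,::-1]
cv2.imwrite("pics/t6.png",cv2.resize(f[100:230,80:360],None,fx=2.8,fy=2.8))
```

```text
[0.52786918 0.20583549 0.24221171] [ 0.34949713  0.32366616  1.75375436  0.0028011   1.06097117 -1.21756558]
turn units [ 1.000e-02  3.000e-02 -1.022e+01]
then shift units [-4.62  0.03 -0.44]
```

View pics/t6.png

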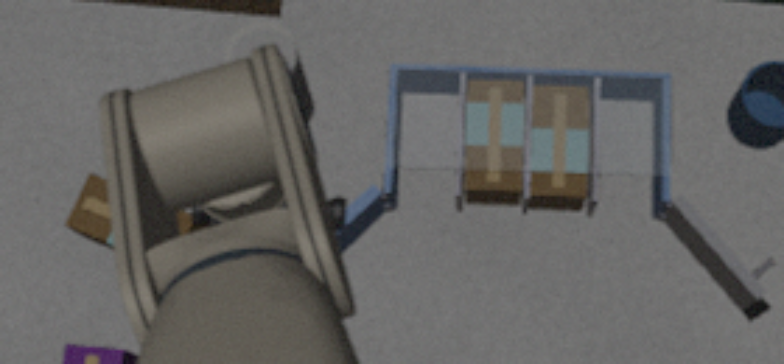

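C4 sits in bay 3 with its front face inside the divider ends (rows ~208 against ~213), alongside P2. Next is C2.

Call:
carry_out(commands=[-0.24, 0.97, 0, 0, 0, 0, 1, -0.24, 0.97, 0, 0, 0, 0, 1, -0.24, 0.97, 0, 0, 0, 0, 1, -0.24, 0.97, 0, 0, 0, 0, 1, -0.22, 0.97, 0, 0, 0, 0, 1, 0, 0, 0, 0, 0, -1, 1, 0, 0, 0, 0, 0, -1, 1, 0, 0, 0, 0, 0, -1, 1, 0, 0, 0, 0, 0, -1, 1, 0, 0, 0, 0, 0, -1, 1])

```text
time: 23.4
tool_pos: [0.5756, 0.3977, 0.2408]
tcp_rot: [0.928, -3.001, -0.004]
wrist_force: [-0.9, -0.7, 0.4]
finger_gap: 0.999
grasp_force: 0.0
```

Call:
carry_out(commands=[0, 0, 0, 0, 0, -1, 1, 0, 0, 0, 0, 0, -1, 1, 0, 0, 0, 0, 0, -1, 1, 0, 0, 0, 0, 0, -1, 1, 0, 0, 0, 0, 0, -1, 1, 0, 0, 0, 0, 0, -0.22, 1, 0, 0, 0, 0, 0, 0, 1, 0, 0, 0, 0, 0, 0, 1, 0, 0, 0, 0, 0, 0, 1, 0, 0, 0, 0, 0, 0, 1])

```text
time: 24.4
tool_pos: [0.5757, 0.3978, 0.2411]
tcp_rot: [-1.8, 2.574, 0.004]
wrist_force: [0.5, 0.7, 0.1]
finger_gap: 1.002
grasp_force: 0.0
```

Run:
```python
from h import *
from workcell import robot
s=robot.sense();print(s["tool_pos"],s["q"]); go(s,None,160)
cv2.imwrite("pics/w7.png",robot.grab_frame("wrist")[:,:,::-1])
```

```text
[0.57572667 0.39777955 0.24107085] [ 0.5866062   0.52366068  1.44176656  0.00249821  1.17533194 -2.20563291]
turn units [ 0.01  0.02 -0.01]
```

View pics/w7.png

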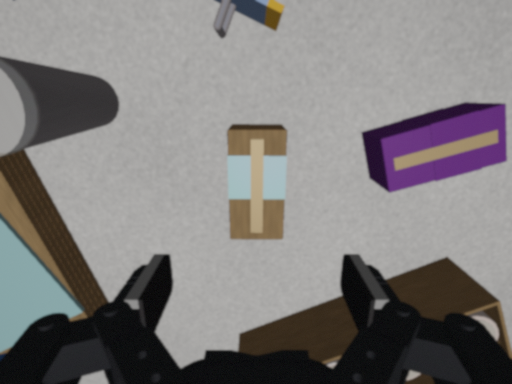

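C2's top face has corners near (228,128), (287,128), (283,238) and (231,238), with the purple look-alike well to the right.

Run:
```python
from h import *
from workcell import robot
c=robot.calibration("wrist"); s=robot.sense()
p=top_face(c,[(228,129.5),(287,129.5),(283,238.5),(231,238.5)])
go(s,(p[0],p[1],.021),160)
```

```text
centre [0.5798 0.4129 0.064 ] len 0.129 wid 0.063 long axis deg -110.3 perp to wid 249.9
turn units [ 0.01  0.02 -0.01]
then shift units [-0.39  0.03  5.5 ]
```

Call:
carry_out(commands=[-0.39, 0.03, 0.7, 0, 0, 0, 1, 0, 0, 0.8, 0, 0, 0, 1, 0, 0, 0.8, 0, 0, 0, 1, 0, 0, 0.8, 0, 0, 0, 1, 0, 0, 0.8, 0, 0, 0, 1, 0, 0, 0.8, 0, 0, 0, 1, 0, 0, 0.5, 0, 0, 0, 1, 0, 0, 0.3, 0, 0, 0, 1, 0, 0, 0, 0, 0, 0, 1, 0, 0, 0, 0, 0, 0, 1])

```text
time: 25.45
tool_pos: [0.5806, 0.4139, 0.0222]
tcp_rot: [-1.8, 2.572, 0.004]
wrist_force: [-0.6, 0.2, 1.3]
finger_gap: 0.997
grasp_force: 0.0
```

Call:
carry_out(commands=[0, 0, 0, 0, 0, 0, -1, 0, 0, 0, 0, 0, 0, -1, 0, 0, 0, 0, 0, 0, -1, 0, 0, 0, 0, 0, 0, -1, 0, 0, 0, 0, 0, 0, -1, 0, 0, 0, 0, 0, 0, -1, 0, 0, 0, 0, 0, 0, -1, 0, 0, 0, 0, 0, 0, -1, 0, 0, -0.5, 0, 0, 0, -1, 0, 0, -0.5, 0, 0, 0, -1], newtons=50)

```text
time: 26.45
tool_pos: [0.5792, 0.4128, 0.0618]
tcp_rot: [1.801, -2.573, -0.004]
wrist_force: [0.8, 0.6, -3.5]
finger_gap: 0.744
grasp_force: 56.4
```

Call:
carry_out(commands=[0, 0, -0.85, 0, 0, 0, -1, 0, 0, -0.85, 0, 0, 0, -1, 0, 0, -0.85, 0, 0, 0, -1, 0, 0, 0, 0, 0, 1, -1, 0, 0, 0, 0, 0, 1, -1, 0, 0, 0, 0, 0, 1, -1, 0, 0, 0, 0, 0, 1, -1, 0, 0, 0, 0, 0, 1, -1, 0, 0, 0, 0, 0, 1, -1, 0, 0, 0, 0, 0, 1, -1])

```text
time: 27.45
tool_pos: [0.5799, 0.4131, 0.1649]
tcp_rot: [-0.588, 3.085, 0.005]
wrist_force: [-0.1, 0.5, -2.6]
finger_gap: 0.741
grasp_force: 56.5
```

Run:
```python
from h import *
from workcell import robot
s=robot.sense();print(s["tool_pos"],s["grasp_force"],s["finger_gap"]); go(s,(.48,.090,.16),90)
```

```text
[0.57986124 0.41305976 0.16488074] 56.481269001960754 0.7405474955048275
turn units [0.02 0.01 3.14]
then shift units [ 2.5  -8.08  0.12]
```

Call:
carry_out(commands=[0, 0, 0, 0, 0, 0.8, -1, 0, 0, 0, 0, 0, 0.8, -1, 0, 0, 0, 0, 0, 0.8, -1, 0, 0, 0, 0, 0, 0.74, -1, 0.5, -0.7, 0, 0, 0, 0, -1, 0.5, -0.7, 0, 0, 0, 0, -1, 0.5, -0.7, 0, 0, 0, 0, -1, 0.5, -0.7, 0, 0, 0, 0, -1, 0.5, -0.7, 0, 0, 0, 0, -1, 0, -0.9, 0, 0, 0, 0, -1])

```text
time: 28.45
tool_pos: [0.4781, 0.2359, 0.1641]
tcp_rot: [0.01, -3.14, -0.004]
wrist_force: [0.6, -0.5, -3.6]
finger_gap: 0.74
grasp_force: 57.0
```

Call:
carry_out(commands=[0, -0.9, 0, 0, 0, 0, -1, 0, -0.9, 0, 0, 0, 0, -1, 0, -0.9, 0, 0, 0, 0, -1, 0, -1, 0, 0, 0, 0, -1, 0, 0, 0, 0, 0, 0, -1, 0, 0, 0.8, 0, 0, 0, -1, 0, 0, 0.8, 0, 0, 0, -1, 0, 0, 0.7, 0, 0, 0, -1, 0, 0, 0, 0, 0, 0, -1, 0, 0, 0, 0, 0, 0, -1])

```text
time: 29.45
tool_pos: [0.4817, 0.0892, 0.0713]
tcp_rot: [0.008, -3.141, -0.004]
wrist_force: [0.8, 0.6, -4.6]
finger_gap: 0.743
grasp_force: 57.6
```

Run:
```python
from h import *
from workcell import robot
s=robot.sense();print(s["tool_pos"],s["grasp_force"],s["finger_gap"]); go(s,(.52,.0893,.023),90)
```

```text
[0.48172001 0.08918339 0.07132385] 57.60502517223358 0.7434784844870339
turn units [ 0.02 -0.    0.04]
then shift units [-0.96  0.    1.21]
```

Call:
carry_out(commands=[-0.2, 0, 0.6, 0, 0, 0.04, -1, -0.3, 0, 0.4, 0, 0, 0, -1, -0.3, 0, 0.2, 0, 0, 0, -1, -0.3, 0, 0, 0, 0, 0, -1, -0.3, 0, 0, 0, 0, 0, -1, -0.2, 0, 0, 0, 0, 0, -1, -0.2, 0, 0, 0, 0, 0, -1, -0.2, 0, 0, 0, 0, 0, -1, 0, 0, 0, 0, 0, 0, -1, 0, 0, 0, 0, 0, 0, -1])

```text
time: 30.45
tool_pos: [0.5625, 0.0891, 0.0229]
tcp_rot: [0.0, 3.14, 0.004]
wrist_force: [2.2, -0.8, 1.8]
finger_gap: 0.744
grasp_force: 58.8
```

Call:
carry_out(commands=[-0.2, 0, 0, 0, 0, 0, -1, -0.2, 0, 0, 0, 0, 0, -1, -0.2, 0, 0, 0, 0, 0, -1, -0.05, 0, 0, 0, 0, 0, -1, 0, 0, 0, 0, 0, 0, -1, 0, 0, 0, 0, 0, 0, 1, 0, 0, 0, 0, 0, 0, 1, 0, 0, 0, 0, 0, 0, 1, 0, 0, 0, 0, 0, 0, 1, 0, 0, -1, 0, 0, 0, 1])

```text
time: 31.45
tool_pos: [0.5833, 0.0883, 0.0582]
tcp_rot: [-0.001, -3.131, -0.002]
wrist_force: [0.7, 0.6, -0.8]
finger_gap: 0.998
grasp_force: 0.0
```

Call:
carry_out(commands=[0, 0, -1, 0, 0, 0, 1, 0, 0, -0.6, 0, 0, 0, 1, 0.9, 0, 0, 0, 0, 0, -1, 0.9, 0, 0, 0, 0, 0, -1, 0.8, 0, 0, 0, 0, 0, -1, 0, 0, 0, 0, 0, 0, -1, 0, 0, 0.8, 0, 0, 0, -1, 0, 0, 0.8, 0, 0, 0, -1, 0, 0, 0.7, 0, 0, 0, -1, 0, 0, 0, 0, 0, 0, -1])

```text
time: 32.45
tool_pos: [0.4818, 0.0888, 0.0317]
tcp_rot: [-0.0, -3.136, -0.003]
wrist_force: [-0.3, -0.6, -0.4]
finger_gap: 0.005
grasp_force: 0.0
```

Run:
```python
from h import *
from workcell import robot
s=robot.sense();print(s["tool_pos"],s["wrist_force"])
f=robot.grab_frame("scene")[:,:,::-1]
cv2.imwrite("pics/s8.png",cv2.resize(f[130:330,180:400],None,fx=2.7,fy=2.7))
```

```text
[0.48178875 0.08877908 0.03168622] [-0.28342456 -0.56156531 -0.39007246]
```

View pics/s8.png

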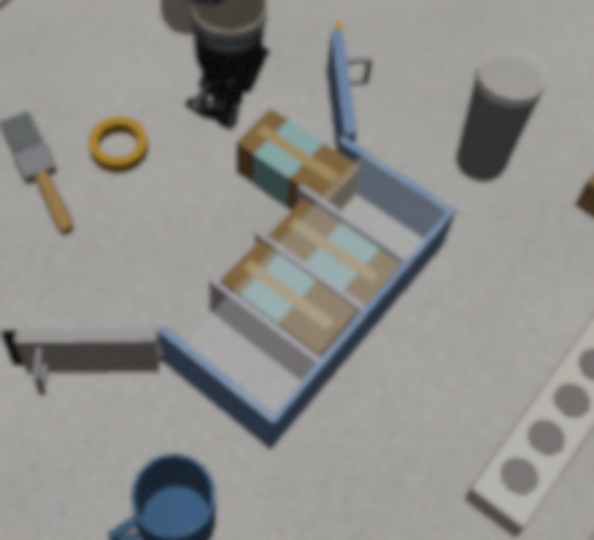

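C2 is started straight in bay 1, and C4 is flush in bay 3. Now I push C2 home.

Call:
carry_out(commands=[-0.4, 0, 0, 0, 0, 0, -1, -0.4, 0, 0, 0, 0, 0, -1, -0.4, 0, 0, 0, 0, 0, -1, -0.4, 0, 0, 0, 0, 0, -1, -0.4, 0, 0, 0, 0, 0, -1, -0.4, 0, 0, 0, 0, 0, -1, -0.3, 0, 0, 0, 0, 0, -1, -0.2, 0, 0, 0, 0, 0, -1, -0.2, 0, 0, 0, 0, 0, -1, -0.1, 0, 0, 0, 0, 0, -1])

```text
time: 33.5
tool_pos: [0.6119, 0.089, 0.0348]
tcp_rot: [-0.0, -3.141, -0.004]
wrist_force: [-2.5, -0.4, 1.3]
finger_gap: -0.003
grasp_force: 1.3
```

Call:
carry_out(commands=[0.8, 0, 0, 0, 0, 0, -1, 0.8, 0, 0, 0, 0, 0, -1, 0.6, 0, -0.6, 0, 0, 0, -1, 0.3, -0.5, -1, 0, 0, 0, -1, 0, -0.5, -1, 0, 0, 0, -1, 0, -0.5, -1, 0, 0, 0, -1, 0, -0.5, -1, 0, 0, 0, -1, 0, -0.5, -1, 0, 0, 0, -1, 0, -0.3, -0.8, 0, 0, 0, -1, 0, 0, 0, 0, 0, 0, -1])

```text
time: 34.5
tool_pos: [0.5143, -0.0252, 0.2952]
tcp_rot: [0.003, 3.132, 0.002]
wrist_force: [-0.3, 0.4, -0.8]
finger_gap: 0.005
grasp_force: 0.0
```

Run:
```python
from h import *
from workcell import robot
s=robot.sense();print(s["tool_pos"])
c=robot.calibration("wrist")
f=robot.grab_frame("wrist")[:,:,::-1]
cv2.imwrite("pics/w9.png",cv2.resize(f,None,fx=1.5,fy=1.5))
for y in(.0902,.0142,-.0618,-.1378): print(np.round(np.array(pix(c,(.614,y,.064)))*1.5),np.round(np.array(pix(c,(.614,y,0)))*1.5))
```

```text
[ 0.51429532 -0.02517284  0.29523063]
[508. 348.] [492. 321.]
[427. 348.] [421. 322.]
[345. 349.] [350. 322.]
[263. 349.] [279. 322.]
```

View pics/w9.png

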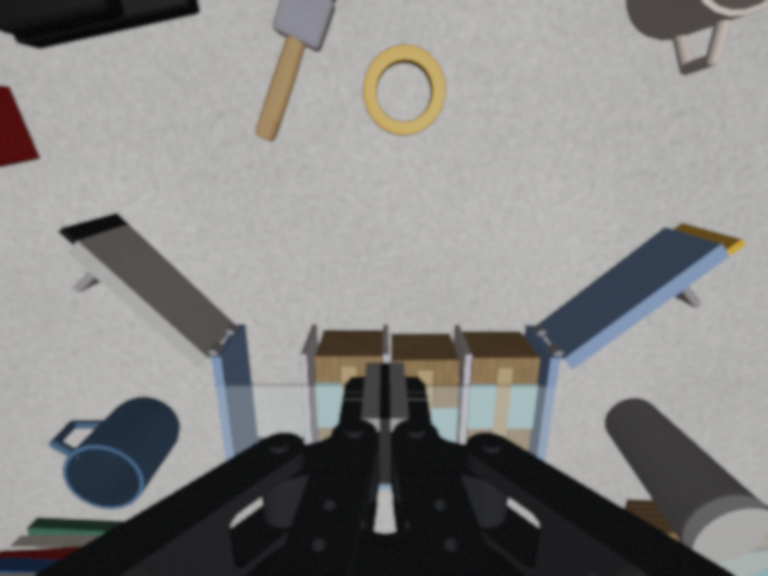

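From the wrist, all three boxes' front bottom edges (row ~332) lie behind the front plane (row ~322), so none stands proud. Next I shut the white leaf from its outside face.

Call:
carry_out(commands=[-0.25, -0.95, 0, 0, 0, 0, -1, -0.25, -0.95, 0, 0, 0, 0, -1, -0.25, -0.95, 0, 0, 0, 0, -1, -0.25, -0.95, 0, 0, 0, 0, -1, -0.25, -0.95, 0, 0, 0, 0, -1, -0.25, -0.95, 0, 0, 0, 0, -1, -0.2, -0.8, 0, 0, 0, 0, -1, 0, 0, 0.8, 0, 0, 0, -1, 0, 0, 0.8, 0, 0, 0, -1, 0, 0, 0.8, 0, 0, 0, -1])

```text
time: 35.55
tool_pos: [0.5786, -0.2829, 0.1904]
tcp_rot: [-0.001, -3.139, -0.006]
wrist_force: [-0.8, 0.5, -0.4]
finger_gap: -0.003
grasp_force: 0.0
```

Call:
carry_out(commands=[0, 0, 0.8, 0, 0, 0, -1, 0, 0, 0.8, 0, 0, 0, -1, 0, 0, 0.8, 0, 0, 0, -1, 0, 0, 0.8, 0, 0, 0, -1, 0, 0, 0.8, 0, 0, 0, -1, 0, 0, 0, 0, 0, 0, -1, 0.3, 0.4, 0, 0, 0, 0, -1, 0.3, 0.4, 0, 0, 0, 0, -1, 0.3, 0.4, 0, 0, 0, 0, -1, 0.2, 0.4, 0, 0, 0, 0, -1])

```text
time: 36.55
tool_pos: [0.5353, -0.2186, 0.0347]
tcp_rot: [0.0, 3.141, 0.003]
wrist_force: [0.1, -2.0, 0.8]
finger_gap: 0.0
grasp_force: 0.0
```

Call:
carry_out(commands=[0.1, 0.5, 0, 0, 0, 0, -1, 0.03, 0.5, 0, 0, 0, 0, -1, 0, 0.4, 0, 0, 0, 0, -1, -0.15, 0.3, 0, 0, 0, 0, -1, -0.15, 0.3, 0, 0, 0, 0, -1, -0.2, 0.3, 0, 0, 0, 0, -1, -0.3, 0.25, 0, 0, 0, 0, -1, -0.3, 0.2, 0, 0, 0, 0, -1, -0.2, 0.15, 0, 0, 0, 0, -1, 0, 0, 0, 0, 0, 0, -1])

```text
time: 37.55
tool_pos: [0.5839, -0.1024, 0.0339]
tcp_rot: [-0.001, 3.14, 0.003]
wrist_force: [0.5, -0.2, 0.3]
finger_gap: 0.004
grasp_force: 0.0
```

Call:
carry_out(commands=[-0.1, 0, 0, 0, 0, 0, -1, -0.05, 0, 0, 0, 0, 0, -1, -0.05, 0, 0, 0, 0, 0, -1, 0, 0, 0, 0, 0, 0, -1, 0, 0, 0, 0, 0, 0, -1, 0, 0, 0, 0, 0, 0, -1, 0, 0, 0, 0, 0, 0, -1, 0, 0, 0, 0, 0, 0, -1, 0, 0, 0, 0, 0, 0, -1, 0, 0, 0, 0, 0, 0, -1])

```text
time: 38.55
tool_pos: [0.5878, -0.1032, 0.0333]
tcp_rot: [-0.002, -3.137, -0.005]
wrist_force: [-5.2, 0.8, -0.1]
finger_gap: 0.001
grasp_force: 0.0
```

Call:
carry_out(commands=[-0.1, 0, 0, 0, 0, 0, -1, 0, 0, 0, 0, 0, 0, -1, 0.5, 0, 0, 0, 0, 0, -1, 1, 0, 0, 0, 0, 0, -1, 0.7, 0, -1, 0, 0, 0, -1, 0, 0.3, -1, 0, 0, 0, -1, 0, 1, -1, 0, 0, 0, -1, 0, 1, -1, 0, 0, 0, -1, 0, 1, -0.5, 0, 0, 0, -1, 0, 1, 0, 0, 0, 0, -1])

```text
time: 39.55
tool_pos: [0.5083, 0.0604, 0.2087]
tcp_rot: [0.003, 3.135, 0.005]
wrist_force: [1.3, -0.2, -1.4]
finger_gap: -0.001
grasp_force: 0.0
```

Call:
carry_out(commands=[-0.5, 1, 0, 0, 0, 0, -1, -0.5, 1, 0, 0, 0, 0, -1, -0.5, 1, 0, 0, 0, 0, -1, -0.4, 1, 0, 0, 0, 0, -1, -0.2, 0.3, 0, 0, 0, 0, -1, 0, 0, 0, 0, 0, 0, -1, 0, 0, 0, 0, 0, 0, -1, 0, 0, 0, 0, 0, 0, -1, 0, 0, 0, 0, 0, 0, -1, 0, 0, 0, 0, 0, 0, -1])

```text
time: 40.55
tool_pos: [0.5901, 0.2302, 0.2056]
tcp_rot: [-0.002, -3.141, -0.004]
wrist_force: [0.1, -0.1, 0.4]
finger_gap: 0.002
grasp_force: 0.0
```

Run:
```python
from h import *
from workcell import robot
s=robot.sense();print(s["tool_pos"]); go(s,(.584,.237,.038),90)
```

```text
[0.59011543 0.23022947 0.20562095]
turn units [ 0.02 -0.   -0.01]
then shift units [0.15 0.17 4.19]
```

Call:
carry_out(commands=[0.1, 0.17, 0.8, 0, 0, 0, -1, 0, 0, 0.8, 0, 0, 0, -1, 0, 0, 0.8, 0, 0, 0, -1, 0, 0, 0.8, 0, 0, 0, -1, 0, 0, 0.8, 0, 0, 0, -1, 0, 0, 0.2, 0, 0, 0, -1, 0.35, -0.4, 0, 0, 0, 0, -1, 0.35, -0.4, 0, 0, 0, 0, -1, 0.35, -0.4, 0, 0, 0, 0, -1, 0.2, -0.4, 0, 0, 0, 0, -1])

```text
time: 41.55
tool_pos: [0.5365, 0.1741, 0.0387]
tcp_rot: [-0.0, 3.14, 0.005]
wrist_force: [1.8, 1.3, 1.7]
finger_gap: 0.004
grasp_force: 1.0
```

Call:
carry_out(commands=[0.1, -0.5, 0, 0, 0, 0, -1, 0.03, -0.5, 0, 0, 0, 0, -1, 0, -0.4, 0, 0, 0, 0, -1, -0.15, -0.3, 0, 0, 0, 0, -1, -0.15, -0.3, 0, 0, 0, 0, -1, -0.2, -0.3, 0, 0, 0, 0, -1, -0.3, -0.25, 0, 0, 0, 0, -1, -0.3, -0.2, 0, 0, 0, 0, -1, -0.2, -0.15, 0, 0, 0, 0, -1, 0, 0, 0, 0, 0, 0, -1])

```text
time: 42.55
tool_pos: [0.5841, 0.0576, 0.0366]
tcp_rot: [-0.002, -3.141, -0.004]
wrist_force: [0.5, -0.1, -0.4]
finger_gap: 0.003
grasp_force: 0.0
```

Call:
carry_out(commands=[-0.1, 0, 0, 0, 0, 0, -1, -0.05, 0, 0, 0, 0, 0, -1, -0.05, 0, 0, 0, 0, 0, -1, -0.05, 0, 0, 0, 0, 0, -1, 0, 0, 0, 0, 0, 0, -1, 0, 0, 0, 0, 0, 0, -1, 0, 0, 0, 0, 0, 0, -1, 0, 0, 0, 0, 0, 0, -1, 0, 0, 0, 0, 0, 0, -1, 0, 0, 0, 0, 0, 0, -1])

```text
time: 43.55
tool_pos: [0.5886, 0.0587, 0.0358]
tcp_rot: [0.0, -3.133, -0.003]
wrist_force: [-10.5, -0.2, 3.2]
finger_gap: 0.003
grasp_force: 0.0
```

Call:
carry_out(commands=[-0.05, 0, 0, 0, 0, 0, -1, 0, 0, 0, 0, 0, 0, -1, 0.5, 0, 0, 0, 0, 0, -1, 1, 0, 0, 0, 0, 0, -1, 1, 0, 0, 0, 0, 0, -1, 0.7, 0, -1, 0, 0, 0, -1, 0, 0, -1, 0, 0, 0, -1, 0, 0, -1, 0, 0, 0, -1, 0, 0, -1, 0, 0, 0, -1, 0, 0, -1, 0, 0, 0, -1])

```text
time: 44.55
tool_pos: [0.4666, 0.0583, 0.2389]
tcp_rot: [0.001, -3.141, -0.004]
wrist_force: [0.5, -0.5, 0.2]
finger_gap: -0.0
grasp_force: 0.0
```

Run:
```python
from h import *
from workcell import robot
s=robot.sense();print(s["tool_pos"])
c=robot.calibration("wrist")
f=robot.grab_frame("wrist")[:,:,::-1]
cv2.imwrite("pics/w10.png",cv2.resize(f,None,fx=1.5,fy=1.5))
for y in(.134,-.024,-.182): print(np.round(np.array(pix(c,(.599,y,.082)))*1.5),np.round(np.array(pix(c,(.613,y,.082)))*1.5))
```

```text
[0.46656132 0.0582973  0.23889682]
[479. 429.] [478. 444.]
[280. 430.] [282. 445.]
[ 81. 430.] [ 85. 445.]
```

View pics/w10.png

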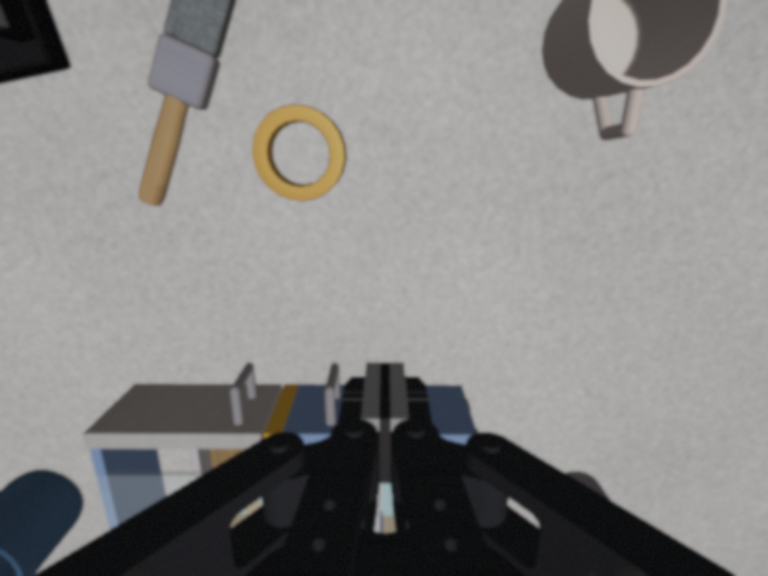

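Both leaves are shut and lie in one line (bottom edges at row 385, top outer edge about row 432 as predicted). The yellow flange at (280,410) laps over the step. The arm is clear, so I hand in.

```bash
python3 -c "
from workcell import robot
print(robot.hand_in())"
```

```text
the job is handed in; nothing more can be done
None
```

Both loose boxes are put away (C4 in bay 3, C2 in bay 1), the cabinet is shut white leaf first and then blue with its yellow flange over the step, and the job was handed in at about 45 s; the hand-in returned no verdict.

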